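# Index the ring holder and clamp it

## Task

Index the ring holder for the next stone: with a fingertip, gently push a spoke of the flat four-spoke wheel round, either way, until the red spoke points straight at the yellow pin. Then push the lever with the blue knob round, away from the wheel, until it is fully at its stop, leaving the red spoke pointing at the yellow pin. Only push; leave the gold ring on its post, and everything else on the bench where it is.

Things in the scene. Friction and masses are not known exactly. Their poses are not given: they have to be found in the camera images.
- index_base: Fixed grey indexing head; origin under the centre of its round foot (radius 155 mm, 12 mm thick), right below the wheel's axis. A rectangular extension of the foot (x -120 to 120, y -100 to -270 mm) carries the clamp lever. A dark pedestal (radius 55 mm, 35 mm above) rises to 66 mm. z is up; position and yaw vary.
- wheel (a joint): Angle (rad) of the flat horizontal wheel about its vertical axis above the origin of index_base; positive counter-clockwise seen from above; at 0 the red spoke points along -x of index_base (towards the robot). Turns either way up to 6.2 rad; friction of about 0.12 N m (under 2 N at a spoke) keeps it where it is left.
- red_tip (a point): Point at the outer end of the red spoke, 104 mm from the wheel's axis, at mid-thickness, 81 mm above the bench. Turns with the wheel; its -x axis points outward along the red spoke, z up.
- wheel_hub (a point): Point on the wheel's axis at mid-thickness of the spokes, 81 mm above the bench. Aluminium hub: radius 32 mm, top at 90 mm. Four spokes 90 degrees apart, bars 12 mm wide, between 74 and 88 mm above the bench, to 101 mm from the axis: one red, three aluminium. A brass post of radius 8 mm stands on the hub up to 104 mm. Between the spokes it is open down to the foot and pins.
- yellow_pin: Yellow upright pin, diameter 22 mm, 26 mm tall, fixed on the foot beyond the spokes' ends, about 132 mm from the wheel's axis; its top is 38 mm above the bench, below the spokes. Origin under its centre. White, black and green pins of the same shape stand at other marks around the wheel; which is where changes.
- clamp_lever (a joint): Angle (rad) of the clamp lever about its vertical pivot, positive counter-clockwise seen from above. At 0 the arm points along -x of index_base (to the robot); it grows as the arm is pushed away from the wheel, to the stop at 1.4, where it points nearly along -y of index_base. Starts at 0 to 0.35; stays where it is left (friction 0.1 N m, under 2 N at the knob).
- lever_pivot (a point): On the lever's pivot axis, on its top, 74 mm above the bench; at x = -20, y = -185 mm in index_base.
- lever_knob (a point): Centre of the top of the lever's blue knob, an upright cylinder 22 mm in diameter and 30 mm tall, from 70 to 100 mm above the bench, 75 mm from the pivot axis. The arm is a steel bar 14 mm wide, 62 to 72 mm above the bench; its stop is a small steel block (top at 74 mm) by the pivot.
- gold_ring: Loose gold-coloured ring, outer diameter 25 mm, 9 mm high, lying around the brass post on top of the wheel's hub, its underside (origin) 90 mm above the bench. Leave it there; it turns with the wheel.
- stone_jar: Small loose jar, diameter 40 mm, 42 mm tall, standing on the extension of the foot beyond the lever. Origin under its centre. A bystander: leave it where it is.
- pliers: Pliers with green handles, about 150 mm long, lying to the left. A bystander: leave it where it is.
- ring_mandrel: Wooden ring stick standing upright, 140 mm tall, at the far left. A bystander: leave it where it is.
- hammer: Hammer, 220 mm long, lying to the right. A bystander: leave it where it is.
- scrap_tray: Open wooden tray, 130 x 90 x 25 mm, at the near left. A bystander: leave it where it is.
- flux_dish: White ceramic bowl, 70 mm across, 30 mm high, to the right. A bystander: leave it where it is.
- file_tool: Hand tool with a wooden handle, 170 mm long, lying at the near right. A bystander: leave it where it is.

How it is judged:
By the outcome, as a careful person would: the job done as asked, in the order asked, and still so for the second after the job is handed in, with the robot touching nothing.
It also fails if it takes over 67 s, if anything falls off the work surface, if the arm or the gripper's body presses on something with over 40 N, if the wrist force passes 120 N, or if a joint passes its speed limit or range.

## Robot

A 6-joint arm with a two-finger parallel gripper is mounted at the origin on the work surface. World frame = base frame: x ahead of the robot, y to its left, z up, the work surface at z = 0. Lengths are in m, angles in rad, forces in N, time in s.
With the tool pointing down it reaches from about 0.375 to 0.9 m from the base axis. Payload 3.1 kg.
Tool frame: the origin (TCP) lies where the fingers leave the gripper's body, on its centre line; the fingertips stand 70 mm ahead of it and the grasp point (between the pads) lies 51 mm ahead of it (robot.tip_reach is the distance from the TCP to the fingertips, in m); z points along the fingers, y is the line along which they close (so a half turn about z gives the same grasp; the last joint's range is limited). The gripper opens to 87 mm and grips with 3 to 60 N. Pads are 19 mm wide; open, the fingers measure 117 mm over their backs; the gripper's body (75 mm by 190 mm) begins 51 mm behind the grasp point.
Start: joints at [-1.31, 0.527, 1.433, -0, 1.181, -0.178], TCP at [0.266, -0.565, 0.292] pointing down, gripper open.
Joint ranges: [-3.08, 3.08], [-0.75, 2.2], [0.22, 2.44], [-1.43, 4.57], [0, 2.65], [-2.85, 2.85]. Speed limits (rad/s): [2.79, 2.79, 3.14, 3.14, 3.14, 3.14].

## Interface

Orientations are given as a unit quaternion [x, y, z, w].
In Python, from rig import robot gives the robot as it stands.
- The arm moves only by the tool carry_out, never from a script. Its argument "rows" is a list that holds one entry, the list of rows, each a list of 6 numbers: the shift along the tool's x, y, z in mm, then the turn, a rotation vector about the tool's x, y, z in units of 8 degrees (1.0 is 8 degrees). A call has 1 to 20 rows; each row is the pose to reach, as a shift and turn from the pose commanded when the call began, along the tool's axes at that moment; what a row does not reach only later rows make up. A row lasts 1/10 s, in which the tool goes at most 50 mm and 8.59 degrees, less where a joint would pass 70% of its speed; a pose out of reach is approached as far as the arm can. A call with a gripper value outside its range is refused whole. "fingers" is the opening, from 0 (shut) to 1 (fully open), set as the call begins (left out, the last holds). The fingers move at their own pace and stop on an object; "grip_force" is the grip in N (left out, the last holds). Time passes only in rows, so rows that repeat a pose let the fingers close. It gives the time, the measured TCP pose, the force and the opening at its end, in the units of the state.
- robot.get_obs(): the state, without advancing time (a new reading comes with each control period).
- robot.camera(name): name is "scene" or "top"; returns a dict with "color" (480x640x3 uint8, red, green, blue), "depth" (480x640 float32, m along the optical axis (not along the pixel's ray), 0 where there is no reading), "K" (3x3 intrinsics, pixels), "camera_from_world" (4x4, takes a point from world to camera coordinates). Camera axes: x right, y down, z forward; pixel columns grow to the right and rows downward; lengths in m; the calibration is good to about 2 mm. A picture is of the moment at which its call begins.
- robot.hand_in(): hands the job in, once; it reports no verdict.
The state is a dict: "time": time; "q": joint angles; "joint_velocities": joint speeds; "joint_torque": joint torques, N m; "position": TCP position; "tool_rot": TCP orientation; "ft_force": force on the tool from outside, world axes, zero at the start; "moment": the same for the moment, N m; "grip_width": finger opening in m.
Only numpy, scipy, OpenCV 4.12 (cv2) and the standard library are available. Lean on these libraries where they do the work, as an engineer would, in place of code of your own. Each camera call takes 0.05 s, during which the arm holds its last target. There are 200 camera calls.

## Working session

There is one attempt and no reset: what is moved stays moved. The work goes in short steps, Python scripts to look and compute and a tool call to move; the robot and the scene stay as the last step left them, time stands still between calls to the robot, and variables do not carry over. Pictures are saved under pics/ and viewed, on a budget of 10 in all, crops included, one or two more only if the job needs it, and the job is handed in when it is done.

Besides the shell and the picture viewer there is one more tool, called after ">>>" as a command line: name --argument value ..., lists and objects as JSON in quotes. carry_out: Moves the arm, as the interface text tells. Its arguments: {"type":"object","properties":{"rows":{"type":"array"},"fingers":{"type":"number"},"grip_force":{"type":"number"}},"required":["rows"]}

```bash
mkdir -p pics; ls; python3 - <<'E'
from rig import robot
import cv2,numpy as np,pickle
d={}
for n in("scene","top"):
    c=robot.camera(n);d[n]=c;cv2.imwrite(f"pics/{n}0.png",c["color"][:,:,::-1]);print(n,c["K"].tolist(),np.round(c["camera_from_world"],3).tolist())
pickle.dump(d,open("c0.pkl","wb"))
o=robot.get_obs();print({k:np.round(v,3).tolist() for k,v in o.items()})
E
```

```text
pics
scene [[491.0359369953387, 0.0, 320.9521831945455], [0.0, 491.0359369953387, 240.36769558076645], [0.0, 0.0, 1.0]] [[0.478, 0.878, -0.007, -0.207], [0.589, -0.326, -0.739, -0.252], [-0.652, 0.349, -0.673, 1.567], [0.0, 0.0, 0.0, 1.0]]
top [[507.59053548170937, 0.0, 329.3889417788531], [0.0, 507.59053548170937, 231.42389104370483], [0.0, 0.0, 1.0]] [[0.002, -1.0, 0.014, -0.065], [-0.993, -0.003, -0.118, 0.539], [0.118, -0.014, -0.993, 1.506], [0.0, 0.0, 0.0, 1.0]]
{'time': 0.1, 'q': [-1.31, 0.528, 1.434, 0.0, 1.181, -0.179], 'joint_velocities': [-0.0, -0.001, -0.004, -0.001, -0.0, 0.001], 'joint_torque': [-0.0, -44.099, -17.715, 0.063, 0.053, -0.0], 'position': [0.266, -0.565, 0.291], 'tool_rot': [0.976, 0.218, -0.0, -0.001], 'ft_force': [-0.47, 0.304, -0.612], 'moment': [-0.061, 0.015, 0.003], 'grip_width': 0.087}
```

View pics/top0.png

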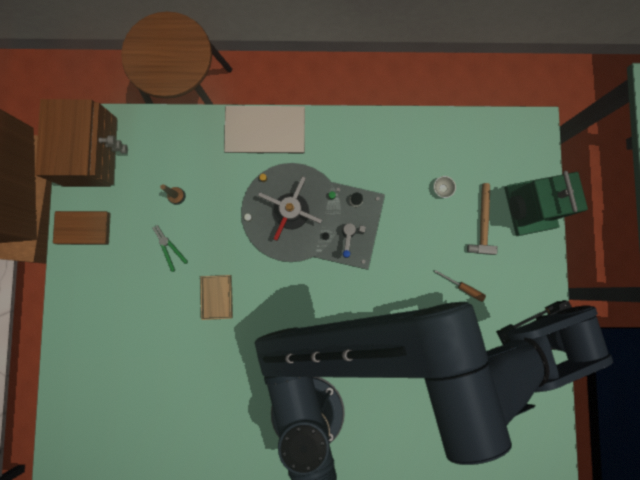

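View pics/scene0.png

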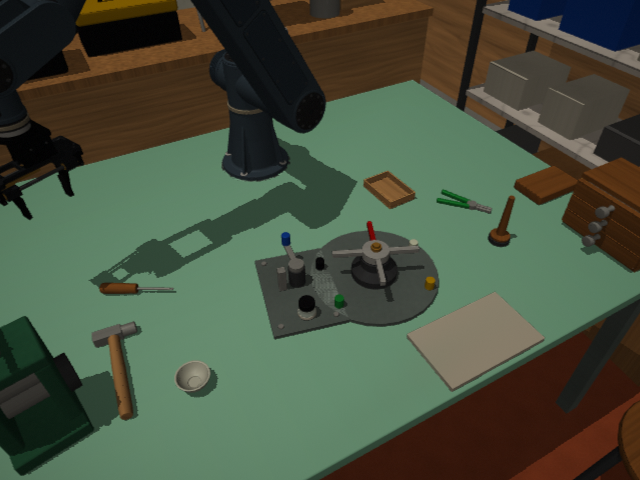

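The top view shows the hub at (289,208), the red spoke tip at (277,238), and the yellow pin at (263,177). The knob is at (347,254), the pivot at (349,230) and the jar at (356,199). The scene view agrees with this layout. Next I'll measure these points from both views.

```bash
cat > h.py <<'E'
import numpy as np,cv2
def ray(c,uv):
    T=np.array(c["camera_from_world"]);R=T[:3,:3];o=-R.T@T[:3,3]
    d=R.T@np.linalg.inv(c["K"])@np.array([uv[0],uv[1],1.]);return o,d
def onz(c,uv,z):
    o,d=ray(c,uv);return o+d*(z-o[2])/d[2]
def two(a,ua,b,ub):
    o1,d1=ray(a,ua);o2,d2=ray(b,ub)
    s=np.linalg.lstsq(np.c_[d1,-d2],o2-o1,rcond=None)[0]
    p,q=o1+d1*s[0],o2+d2*s[1];return (p+q)/2,np.linalg.norm(p-q)
H={'red':((0,8),(150,255)),'yellow':((15,28),(150,255)),'blue':((105,125),(130,255)),'green':((60,75),(130,255))}
BOX={'top':(235,150,390,275),'scene':(250,215,450,340)}
def blob(c,name,col):
    x0,y0,x1,y1=BOX[name];h=cv2.cvtColor(c["color"],cv2.COLOR_RGB2HSV)[y0:y1,x0:x1]
    (a,b),(s,_)=H[col];m=cv2.inRange(h,(a,s,50),(b,255,255))
    n,l,st,ce=cv2.connectedComponentsWithStats(m)
    if n<2:return None,0,None
    k=1+np.argmax(st[1:,4]);pts=np.argwhere(l==k)[:,::-1]+[x0,y0]
    return ce[k]+[x0,y0],st[k,4],pts
def spoke(c,name,hub,z=.088):
    "red pixels cast onto the plane; direction from the hub"
    _,n,p=blob(c,name,'red');w=np.array([onz(c,q,z)[:2] for q in p])-hub
    m=w.mean(0);return np.degrees(np.arctan2(m[1],m[0])),n,np.linalg.norm(w,axis=1).max(),w
E
python3 - <<'E'
import pickle;from h import *
d=pickle.load(open("c0.pkl","rb"));t,s=d["top"],d["scene"]
for col in H:
    a,na,pa=blob(t,"top",col);b,nb,pb=blob(s,"scene",col)
    if a is None or b is None: print(col,na,nb);continue
    p,e=two(t,a,s,b);print(col,a.round(1),na,b.round(1),nb,p.round(4),'gap',round(e,4))
# depth-based heights around: segment points by height from the top depth
x0,y0,x1,y1=BOX['top'];D=t["depth"]
vv,uu=np.mgrid[y0:y1,x0:x1];z=D[y0:y1,x0:x1].ravel()
pc=np.linalg.inv(t["K"])@np.c_[uu.ravel(),vv.ravel(),np.ones(z.size)].T*z
T=t["camera_from_world"];P=(T[:3,:3].T@(pc-T[:3,3:])).T
np.save("P.npy",P)
foot=P[(P[:,2]>.006)&(P[:,2]<.02)];print('foot',len(foot),np.median(foot[:,2]))
sp=P[(P[:,2]>.078)&(P[:,2]<.115)];print('high',len(sp),sp.min(0).round(3),sp.max(0).round(3))
# big crop views
cv2.imwrite("pics/crop0.png",np.hstack([cv2.resize(t["color"][150:275,235:390],None,fx=2.5,fy=2.5,interpolation=2),cv2.resize(s["color"][215:340,250:405],None,fx=2.5,fy=2.5,interpolation=2)])[:,:,::-1])
E
```

```text
red [280. 228.] 95 [370.6 230.5] 99 [0.5417 0.0801 0.088 ] gap 0.0031
yellow [262.6 177.2] 32 [429.5 283. ] 111 [0.7064 0.1405 0.0267] gap 0.0036
blue [346.1 253.5] 35 [285.5 238.7] 100 [ 0.4681 -0.1124  0.0873] gap 0.0022
green [331.4 194.7] 25 [338.4 300.5] 95 [ 0.6521 -0.0715  0.0286] gap 0.0044
foot 9398 0.012319941494165872
high 861 [ 0.457 -0.162  0.078] [0.695 0.147 0.113]
```

View pics/crop0.png

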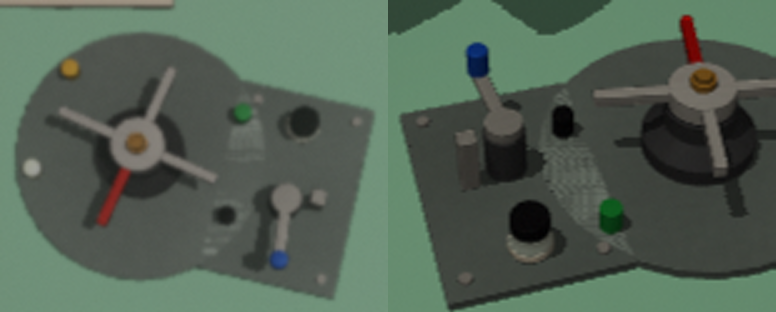

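```bash
python3 - <<'E'
import pickle;from h import *
from scipy.optimize import least_squares
d=pickle.load(open("c0.pkl","rb"));t,s=d["top"],d["scene"];P=np.load("P.npy")
# hub from gold ring (both views)
def gold(c,box):
    x0,y0,x1,y1=box;h=cv2.cvtColor(c["color"],cv2.COLOR_RGB2HSV)[y0:y1,x0:x1]
    m=cv2.inRange(h,(8,110,60),(28,255,255));q=np.argwhere(m)[:,::-1]+[x0,y0];return q.mean(0),len(q)
a,na=gold(t,(280,198,300,218));b,nb=gold(s,(366,238,388,256))
print('ring',a,na,b,nb,two(t,a,s,b),onz(t,a,.099),onz(s,b,.099))
# foot circle from depth
x0,y0,x1,y1=BOX['top'];m=((P[:,2]>.006)).reshape(y1-y0,x1-x0).astype(np.uint8)
c=max(cv2.findContours(m,cv2.RETR_EXTERNAL,cv2.CHAIN_APPROX_NONE)[0],key=len)[:,0]+[x0,y0]
W=np.array([onz(t,q,.012)[:2] for q in c]);L=W[(W[:,1]>.04)]
f=least_squares(lambda p:np.hypot(*(L-p[:2]).T)-p[2],[.6,.07,.155],loss='soft_l1',f_scale=.002);print('foot circle',f.x.round(4))
# spokes: bright/red pixels at 50..100mm
hsv=cv2.cvtColor(t["color"],cv2.COLOR_RGB2HSV)
hub=onz(t,a,.099)[:2]
S=P[(P[:,2]>.078)&(P[:,2]<.096)]
for hb in (hub,f.x[:2]):
    w=S[:,:2]-hb;r=np.hypot(*w.T);k=(r>.045)&(r<.1);an=np.arctan2(w[k,1],w[k,0])
    th=np.angle(np.exp(4j*an).mean())/4
    print('hub',hb.round(4),'spoke angle mod 90',np.degrees(th).round(2),k.sum(),'red',[round(float(v),3) for v in spoke(t,'top',hb)[:3]],[round(float(v),3) for v in spoke(s,'scene',hb)[:3]])
    for col,z in(('yellow',.036),('green',.036)):
        for c,nm in((t,'top'),(s,'scene')):
            u,_,_=blob(c,nm,col);zz=.036 if nm=='top' else .028
            v=onz(c,u,zz)[:2]-hb;print(col,nm,np.hypot(*v).round(4),np.degrees(np.arctan2(v[1],v[0])).round(2))
# lever
B=P[(P[:,2]>.08)&(P[:,2]<.11)&(P[:,1]<-.09)&(P[:,0]<.52)];print('knob depth',B.mean(0),len(B))
Q=P[(P[:,2]>.066)&(P[:,2]<.08)&(P[:,1]<-.06)];print('lever depth',Q.mean(0),len(Q),Q.min(0),Q.max(0))
# foot extension yaw
E_=W[(W[:,1]<-.08)].astype(np.float32);r=cv2.minAreaRect(E_*1000);print('ext',r)
u,_,_=blob(t,'top','blue');print('knob top',onz(t,u,.097));u,_,_=blob(s,'scene','blue');print('knob scene',onz(s,u,.088))
for uv in((349.5,229),):print('pivot',onz(t,uv,.074))
for uv in((356.7,197.5),):print('jar top',onz(t,uv,.054))
E
```

```text
ring [289.20454545 206.88636364] 44 [375.61728395 246.7654321 ] 81 (array([0.60284349, 0.05355785, 0.09623229]), np.float64(0.0027955668587726)) [0.60309274 0.05459379 0.099     ] [0.60472199 0.05043389 0.099     ]
foot circle [0.6037 0.0542 0.153 ]
hub [0.6031 0.0546] spoke angle mod 90 -23.97 325 red [156.055, 95.0, 0.102] [158.764, 99.0, 0.102]
yellow top 0.1338 40.18
yellow scene 0.1328 38.82
green top 0.1332 -68.57
green scene 0.1365 -69.54
hub [0.6037 0.0542] spoke angle mod 90 -24.02 324 red [155.946, 95.0, 0.102] [158.627, 99.0, 0.103]
yellow top 0.1336 40.48
yellow scene 0.1326 39.13
green top 0.1326 -68.75
green scene 0.1359 -69.72
knob depth [ 0.46784094 -0.11073413  0.09845042] 47
lever depth [ 0.52927829 -0.12542509  0.07373886] 221 [ 0.45890472 -0.16837826  0.06622936] [ 0.55989532 -0.10330368  0.07996863]
ext ((560.1796264648438, -144.0268096923828), (157.13316345214844, 256.2922668457031), 83.12435913085938)
knob top [ 0.46785934 -0.11092673  0.097     ]
knob scene [ 0.46840018 -0.11368981  0.088     ]
pivot [ 0.54192047 -0.12225083  0.074     ]
jar top [ 0.64011954 -0.14532822  0.054     ]
```

>>> carry_out --rows '[[[40,-35,5,0,0,-0.7],[80,-70,10,0,0,-1.4],[490,-431,60,0,0,-8.6],[490,-431,60,0,0,-8.6],[490,-431,60,0,0,-8.6],[490,-431,60,0,0,-8.6],[490,-431,60,0,0,-8.6],[490,-431,60,0,0,-8.6],[490,-431,60,0,0,-8.6],[490,-431,60,0,0,-8.6],[490,-431,60,0,0,-8.6],[490,-431,60,0,0,-8.6],[490,-431,60,0,0,-8.6],[490,-431,60,0,0,-8.6],[490,-431,60,0,0,-8.6],[490,-431,60,0,0,-8.6],[490,-431,60,0,0,-8.6],[490,-431,60,0,0,-8.6],[490,-431,60,0,0,-8.6],[490,-431,60,0,0,-8.6]]]' --fingers 0 --grip_force 10

```text
time: 2.1
position: [0.5259, 0.0323, 0.2324]
tool_rot: [0.683, 0.731, 0.0, 0.0]
ft_force: [0.5, -0.2, 0.5]
grip_width: 0.0003
```

```bash
cat >> h.py <<'E'
def arc(hub,r,ths,phis,z,pos,phi0):
    "rows (mm, 8deg units) for world arc points, from TCP pos at yaw phi0 (deg), tool down"
    c,s=np.cos(np.radians(phi0)),np.sin(np.radians(phi0));out=[]
    for th,ph in zip(ths,phis):
        w=np.r_[hub[0]+r*np.cos(np.radians(th)),hub[1]+r*np.sin(np.radians(th)),z]-pos
        out.append([round(c*w[0]+s*w[1]),round(s*w[0]-c*w[1]),round(-w[2]),0,0,round((phi0-ph)/8,1)])
    return out
HUB=np.array([.6034,.0544])
E
python3 - <<'E'
from h import *
th=np.arange(190,113,-4.);p=np.array([.5261,.0337,.139])
print(arc(HUB,.08,th,th-101,.139,p,94))
e=th[-1];p2=np.r_[HUB+.08*np.array([np.cos(np.radians(e)),np.sin(np.radians(e))]),.139]
th=np.arange(e-4,64,-4.);print(e,th[-1],arc(HUB,.08,th,th-101,.139,p2,e-101))
E
```

```text
[[0, 0, 0, 0, 0, np.float64(0.6)], [0, 0, 0, 0, 0, np.float64(1.1)], [0, 0, 0, 0, 0, np.float64(1.6)], [0, 0, 0, 0, 0, np.float64(2.1)], [0, 0, 0, 0, 0, np.float64(2.6)], [0, 0, 0, 0, 0, np.float64(3.1)], [0, 0, 0, 0, 0, np.float64(3.6)], [0, 0, 0, 0, 0, np.float64(4.1)], [0, 0, 0, 0, 0, np.float64(4.6)], [0, 0, 0, 0, 0, np.float64(5.1)], [0, 0, 0, 0, 0, np.float64(5.6)], [0, 0, 0, 0, 0, np.float64(6.1)], [0, 0, 0, 0, 0, np.float64(6.6)], [0, 0, 0, 0, 0, np.float64(7.1)], [0, 0, 0, 0, 0, np.float64(7.6)], [0, 0, 0, 0, 0, np.float64(8.1)], [0, 0, 0, 0, 0, np.float64(8.6)], [0, 0, 0, 0, 0, np.float64(9.1)], [0, 0, 0, 0, 0, np.float64(9.6)], [0, 0, 0, 0, 0, np.float64(10.1)]]
114.0 66.0 [[0, 0, 0, 0, 0, np.float64(0.5)], [0, 0, 0, 0, 0, np.float64(1.0)], [0, 0, 0, 0, 0, np.float64(1.5)], [0, 0, 0, 0, 0, np.float64(2.0)], [0, 0, 0, 0, 0, np.float64(2.5)], [0, 0, 0, 0, 0, np.float64(3.0)], [0, 0, 0, 0, 0, np.float64(3.5)], [0, 0, 0, 0, 0, np.float64(4.0)], [0, 0, 0, 0, 0, np.float64(4.5)], [0, 0, 0, 0, 0, np.float64(5.0)], [0, 0, 0, 0, 0, np.float64(5.5)], [0, 0, 0, 0, 0, np.float64(6.0)]]
```

>>> carry_out --rows '[[[0,0,30,0,0,0],[0,0,60,0,0,0],[0,0,80,0,0,0],[0,0,93,0,0,0],[0,0,93,0,0,0]]]'

```text
time: 2.6
position: [0.5252, 0.033, 0.1378]
tool_rot: [0.682, 0.731, -0.001, -0.001]
ft_force: [-0.9, 0.2, -0.2]
grip_width: 0.0006
```

Those arc rows came out in metres instead of mm, so I'll fix that.

```bash
sed -i 's/,z\]-pos$/,z]-pos;w=w*1000/; s/round((phi0-ph)\/8,1)/float(round((phi0-ph)\/8,1))/' h.py
python3 - <<'E'
from h import *
th=np.arange(190,113,-4.);p=np.array([.5261,.0337,.139])
print(arc(HUB,.08,th,th-101,.139,p,94))
e=th[-1];p2=np.r_[HUB+.08*np.array([np.cos(np.radians(e)),np.sin(np.radians(e))]),.139]
th=np.arange(e-4,64,-4.);print(e,th[-1],arc(HUB,.08,th,th-101,.139,p2,e-101))
E
```

```text
[[7, -1, 0, 0, 0, 0.6], [12, -1, 0, 0, 0, 1.1], [18, -1, 0, 0, 0, 1.6], [24, -1, 0, 0, 0, 2.1], [29, 0, 0, 0, 0, 2.6], [35, 1, 0, 0, 0, 3.1], [40, 2, 0, 0, 0, 3.6], [45, 4, 0, 0, 0, 4.1], [50, 7, 0, 0, 0, 4.6], [55, 9, 0, 0, 0, 5.1], [60, 12, 0, 0, 0, 5.6], [65, 16, 0, 0, 0, 6.1], [69, 19, 0, 0, 0, 6.6], [73, 23, 0, 0, 0, 7.1], [77, 27, 0, 0, 0, 7.6], [80, 32, 0, 0, 0, 8.1], [83, 36, 0, 0, 0, 8.6], [86, 41, 0, 0, 0, 9.1], [88, 46, 0, 0, 0, 9.6], [90, 51, 0, 0, 0, 10.1]]
114.0 66.0 [[6, -1, 0, 0, 0, 0.5], [11, -1, 0, 0, 0, 1.0], [17, -1, 0, 0, 0, 1.5], [22, -1, 0, 0, 0, 2.0], [28, 0, 0, 0, 0, 2.5], [33, 1, 0, 0, 0, 3.0], [39, 2, 0, 0, 0, 3.5], [44, 4, 0, 0, 0, 4.0], [49, 6, 0, 0, 0, 4.5], [54, 9, 0, 0, 0, 5.0], [59, 11, 0, 0, 0, 5.5], [63, 15, 0, 0, 0, 6.0]]
```

>>> carry_out --rows '[[[7,-1,0,0,0,0.6],[12,-1,0,0,0,1.1],[18,-1,0,0,0,1.6],[24,-1,0,0,0,2.1],[29,0,0,0,0,2.6],[35,1,0,0,0,3.1],[40,2,0,0,0,3.6],[45,4,0,0,0,4.1],[50,7,0,0,0,4.6],[55,9,0,0,0,5.1],[60,12,0,0,0,5.6],[65,16,0,0,0,6.1],[69,19,0,0,0,6.6],[73,23,0,0,0,7.1],[77,27,0,0,0,7.6],[80,32,0,0,0,8.1],[83,36,0,0,0,8.6],[86,41,0,0,0,9.1],[88,46,0,0,0,9.6],[90,51,0,0,0,10.1]]]'

```text
time: 4.6
position: [0.5703, 0.1265, 0.1405]
tool_rot: [0.994, 0.114, -0.0, 0.0]
ft_force: [-1.8, -0.4, 0.9]
grip_width: 0.0005
```

>>> carry_out --rows '[[[6,-1,0,0,0,0.5],[11,-1,0,0,0,1.0],[17,-1,0,0,0,1.5],[22,-1,0,0,0,2.0],[28,0,0,0,0,2.5],[33,1,0,0,0,3.0],[39,2,0,0,0,3.5],[44,4,0,0,0,4.0],[49,6,0,0,0,4.5],[54,9,0,0,0,5.0],[59,11,0,0,0,5.5],[63,15,0,0,0,6.0],[63,15,0,0,0,6.0]]]'

```text
time: 5.9
position: [0.636, 0.1262, 0.1404]
tool_rot: [0.954, -0.299, 0.001, -0.0]
ft_force: [-0.4, -0.4, 0.8]
grip_width: 0.0005
```

```bash
python3 - <<'E'
from rig import robot
from h import *
p=robot.get_obs();w=np.array(p["position"])[:2]-HUB;q=p["tool_rot"];print('tcp polar',np.hypot(*w),np.degrees(np.arctan2(w[1],w[0])),'phi',2*np.degrees(np.arctan2(q[1],q[0])),p["q"][5])
t=robot.camera("top");s=robot.camera("scene")
for c,n in((t,'top'),(s,'scene')):
    try:print(n,spoke(c,n,HUB)[:3])
    except Exception as e:print(n,e)
cv2.imwrite("pics/c1.png",np.hstack([cv2.resize(t["color"][140:275,220:390],None,fx=2.2,fy=2.2),cv2.resize(s["color"][190:325,280:450],None,fx=2.2,fy=2.2)])[:,:,::-1])
E
```

```text
tcp polar 0.07889160191611061 65.552826765719 phi -34.81626673537302 2.2020046561807805
top (np.float64(52.7842839802738), np.int32(19), np.float64(0.052403058523202296))
scene (np.float64(46.422260942376724), np.int32(225), np.float64(0.10180824839520379))
```

View pics/c1.png

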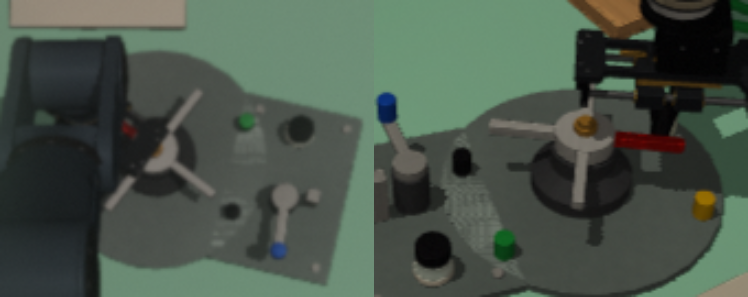

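The finger (right panel, about (660,125)) is in contact with the red spoke, and three other spokes are visible from above. I'll get the wheel angle from the top camera's depth, modulo 90°.

```bash
cat >> h.py <<'E'
def cloud(c):
    x0,y0,x1,y1=BOX['top'];vv,uu=np.mgrid[y0:y1,x0:x1];z=c["depth"][y0:y1,x0:x1].ravel()
    pc=np.linalg.inv(c["K"])@np.c_[uu.ravel(),vv.ravel(),np.ones(z.size)].T*z
    T=np.array(c["camera_from_world"]);return (T[:3,:3].T@(pc-T[:3,3:])).T
def wheel(c,near,hub=HUB):
    "red angle (deg) = spoke angle mod 90 nearest to 'near', each visible spoke also by itself"
    P=cloud(c);S=P[(P[:,2]>.078)&(P[:,2]<.096)][:,:2]-hub;r=np.hypot(*S.T);S=S[(r>.045)&(r<.1)]
    a=np.degrees(np.arctan2(S[:,1],S[:,0]));k=np.round((a-near)/90);d=a-near-90*k
    ok=abs(d)<15;return near+np.median(d[ok]),[(int(j)%4,round(float(near+d[ok&(k%4==j%4)].mean()),1),int((ok&(k%4==j%4)).sum())) for j in range(4) if (ok&(k%4==j%4)).any()]
E
python3 - <<'E'
from rig import robot
import pickle
from h import *
print(wheel(pickle.load(open("c0.pkl","rb"))["top"],156)); print(wheel(robot.camera("top"),54))
E
```

```text
(np.float64(156.05036954595283), [(0, 156.6, 82), (1, 155.6, 80), (2, 155.3, 82), (3, 156.4, 82)])
(np.float64(52.70983514957214), [(0, 50.7, 10), (1, 53.3, 79), (2, 52.6, 80), (3, 52.1, 84)])
```

```bash
python3 - <<'E'
from h import *
p=np.r_[HUB+.08*np.array([np.cos(np.radians(66)),np.sin(np.radians(66))]),.139]
th=np.array([64,62,60,58,56.,55,54]);print(arc(HUB,.08,th,th-101,.139,p,-35))
E
```

```text
[[3, 0, 0, 0, 0, 0.2], [6, -1, 0, 0, 0, 0.5], [8, -1, 0, 0, 0, 0.8], [11, -1, 0, 0, 0, 1.0], [14, -1, 0, 0, 0, 1.2], [15, -1, 0, 0, 0, 1.4], [17, -1, 0, 0, 0, 1.5]]
```

>>> carry_out --rows '[[[3,0,0,0,0,0.2],[6,-1,0,0,0,0.5],[8,-1,0,0,0,0.8],[11,-1,0,0,0,1.0],[14,-1,0,0,0,1.2],[15,-1,0,0,0,1.4],[17,-1,0,0,0,1.5],[17,-1,0,0,0,1.5],[17,-1,0,0,0,1.5]]]'

```text
time: 6.95
position: [0.6501, 0.1171, 0.1392]
tool_rot: [0.918, -0.397, 0.0, 0.0]
ft_force: [-0.4, 0.1, 0.2]
grip_width: 0.0006
```

```bash
python3 - <<'E'
from rig import robot
from h import *
p=robot.get_obs();w=np.array(p["position"])[:2]-HUB;print('tcp polar',np.hypot(*w),np.degrees(np.arctan2(w[1],w[0])),p["ft_force"])
print(wheel(robot.camera("top"),41))
E
```

```text
tcp polar 0.0781831336323221 53.32989450744705 [-0.41658002  0.05760718  0.23892444]
(np.float64(40.38976575230291), [(0, 38.8, 9), (1, 44.8, 18), (2, 40.5, 80), (3, 40.0, 81)])
```

>>> carry_out --rows '[[[-4,0,0,0,0,0],[-10,0,0,0,0,0],[-18,0,0,0,0,0],[-18,0,0,0,0,0],[-18,0,-30,0,0,0],[-18,0,-70,0,0,0],[-18,0,-90,0,0,0],[-18,0,-90,0,0,0]]]'

```text
time: 7.8
position: [0.6396, 0.1308, 0.2333]
tool_rot: [0.918, -0.397, 0.004, -0.002]
ft_force: [0.3, 0.1, 0.0]
grip_width: 0.0001
```

```bash
cat >> h.py <<'E'
PIV=np.array([.5419,-.1222])
E
python3 - <<'E'
from rig import robot
from h import *
o=robot.get_obs();q=o["tool_rot"];ph=2*np.degrees(np.arctan2(q[1],q[0]));print(np.round(o["position"],4),ph)
print(arc(PIV,.075,[135],[61],.24,np.array(o["position"]),ph))
E
```

```text
[0.6396 0.1308 0.2333] -46.777015456548604
[[42, 247, -7, 0, 0, -13.5]]
```

>>> carry_out --rows '[[[4,22,-1,0,0,-1],[8,44,-2,0,0,-2],[11,66,-3,0,0,-3],[14,88,-4,0,0,-4],[17,110,-4,0,0,-5],[20,130,-5,0,0,-6],[24,150,-5,0,0,-7],[28,170,-6,0,0,-8],[31,190,-6,0,0,-9],[34,205,-6,0,0,-10],[36,220,-6,0,0,-11],[38,235,-7,0,0,-12],[40,243,-7,0,0,-13],[42,247,-7,0,0,-13.5],[42,247,-7,0,0,-13.5],[42,247,-7,0,0,-13.5]]]'

```text
time: 9.4
position: [0.4859, -0.069, 0.2356]
tool_rot: [0.861, 0.508, -0.0, -0.001]
ft_force: [0.1, 0.2, -0.2]
grip_width: 0.0002
```

```bash
python3 - <<'E'
from rig import robot
from h import *
o=robot.get_obs();q=o["tool_rot"];ph=2*np.degrees(np.arctan2(q[1],q[0]));P0=np.array(o["position"]);print(P0.round(4),ph)
t=robot.camera("top");s=robot.camera("scene")
print(wheel(t,41),spoke(t,'top',HUB)[:3])
cv2.imwrite("pics/c2.png",np.hstack([cv2.resize(t["color"][140:275,220:390],None,fx=2.2,fy=2.2),cv2.resize(s["color"][190:325,250:450],None,fx=2,fy=2.2)])[:,:,::-1])
d=np.array([139,143,147,151,155,159,163,167,171,175.,179,183,187,191,195,199,203,207,211])
e=135;p=np.r_[PIV+.075*np.array([np.cos(np.radians(e)),np.sin(np.radians(e))]),.15]
print(arc(PIV,.075,d,d-74,.15,p,61))
E
```

```text
[ 0.4859 -0.069   0.2356] 61.095582733658105
(np.float64(40.57296232934743), [(0, 40.5, 75), (1, 41.3, 85), (2, 40.3, 44), (3, 40.1, 78)]) (np.float64(40.479642359008785), np.int32(81), np.float64(0.10152358981951785))
[[-5, -1, 0, 0, 0, -0.5], [-10, -2, 0, 0, 0, -1.0], [-15, -3, 0, 0, 0, -1.5], [-21, -3, 0, 0, 0, -2.0], [-26, -3, 0, 0, 0, -2.5], [-31, -2, 0, 0, 0, -3.0], [-36, -1, 0, 0, 0, -3.5], [-41, 0, 0, 0, 0, -4.0], [-46, 2, 0, 0, 0, -4.5], [-51, 4, 0, 0, 0, -5.0], [-56, 6, 0, 0, 0, -5.5], [-60, 8, 0, 0, 0, -6.0], [-65, 11, 0, 0, 0, -6.5], [-69, 15, 0, 0, 0, -7.0], [-73, 18, 0, 0, 0, -7.5], [-76, 22, 0, 0, 0, -8.0], [-80, 26, 0, 0, 0, -8.5], [-83, 30, 0, 0, 0, -9.0], [-86, 35, 0, 0, 0, -9.5]]
```

View pics/c2.png

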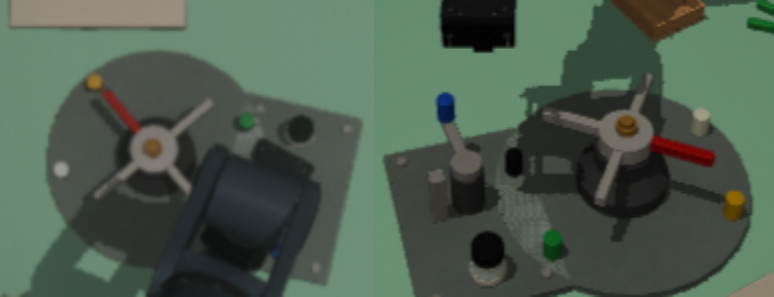

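The red spoke is at 40.5°, in line with the yellow pin at about 40.3° (top panel, tip at (103,92), pin at (94,81)). The ring is still on its post. Next I'll push the lever.

>>> carry_out --rows '[[[0,0,30,0,0,0],[0,0,60,0,0,0],[0,0,78,0,0,0],[0,0,85,0,0,0],[0,0,85,0,0,0]]]'

```text
time: 10.0
position: [0.486, -0.0688, 0.1504]
tool_rot: [0.861, 0.509, -0.001, -0.001]
ft_force: [-0.3, -0.6, 0.1]
grip_width: 0.0003
```

>>> carry_out --rows '[[[-5,-1,0,0,0,-0.5],[-10,-2,0,0,0,-1.0],[-15,-3,0,0,0,-1.5],[-21,-3,0,0,0,-2.0],[-26,-3,0,0,0,-2.5],[-31,-2,0,0,0,-3.0],[-36,-1,0,0,0,-3.5],[-41,0,0,0,0,-4.0],[-46,2,0,0,0,-4.5],[-51,4,0,0,0,-5.0],[-56,6,0,0,0,-5.5],[-60,8,0,0,0,-6.0],[-65,11,0,0,0,-6.5],[-69,15,0,0,0,-7.0],[-73,18,0,0,0,-7.5],[-76,22,0,0,0,-8.0],[-80,26,0,0,0,-8.5],[-83,30,0,0,0,-9.0],[-86,35,0,0,0,-9.5]]]'

```text
time: 11.9
position: [0.4751, -0.1612, 0.1524]
tool_rot: [0.363, 0.932, -0.0, -0.0]
ft_force: [-2.0, 0.4, 0.1]
grip_width: 0.0003
```

```bash
python3 - <<'E'
from rig import robot
from h import *
o=robot.get_obs();q=o["tool_rot"];ph=2*np.degrees(np.arctan2(q[1],q[0]));P0=np.array(o["position"]);w=P0[:2]-PIV
print(P0.round(4),ph,np.hypot(*w),np.degrees(np.arctan2(w[1],w[0]))%360,o["ft_force"])
s=robot.camera("scene");b,n,_=blob(s,'scene','blue');
if n:
    k=onz(s,b,.087)[:2]-[0,-.0025]-PIV;print('knob',n,np.hypot(*k),np.degrees(np.arctan2(k[1],k[0]))%360)
d=np.array([214,217,220,223,226,228,230,231,232,233,234,235,236.]);e=211
p=np.r_[PIV+.075*np.array([np.cos(np.radians(e)),np.sin(np.radians(e))]),.15]
print(arc(PIV,.075,d,d-74,.15,p,e-74))
cv2.imwrite("pics/c3.png",cv2.resize(s["color"][170:350,200:440],None,fx=2.5,fy=2.5)[:,:,::-1])
E
```

```text
[ 0.4751 -0.1612  0.1524] 137.3698864873031 0.07739447247016448 210.26260189913475 [-1.99559002  0.4367793   0.06117105]
knob 108 0.0741054080746909 226.02081317941395
[[-4, -1, 0, 0, 0, -0.4], [-8, -2, 0, 0, 0, -0.8], [-12, -2, 0, 0, 0, -1.1], [-15, -3, 0, 0, 0, -1.5], [-19, -3, 0, 0, 0, -1.9], [-22, -3, 0, 0, 0, -2.1], [-25, -3, 0, 0, 0, -2.4], [-26, -3, 0, 0, 0, -2.5], [-27, -3, 0, 0, 0, -2.6], [-29, -2, 0, 0, 0, -2.8], [-30, -2, 0, 0, 0, -2.9], [-31, -2, 0, 0, 0, -3.0], [-32, -2, 0, 0, 0, -3.1]]
```

View pics/c3.png

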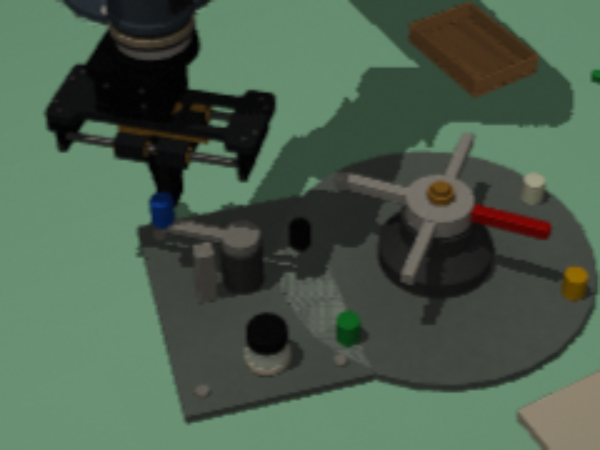

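The finger is pushing the knob (161,210) as planned, and the knob is at 226° with the stop expected near 247°. I'll continue to just short of the stop, then advance in small steps while watching the force.

>>> carry_out --rows '[[[-4,-1,0,0,0,-0.4],[-8,-2,0,0,0,-0.8],[-12,-2,0,0,0,-1.1],[-15,-3,0,0,0,-1.5],[-19,-3,0,0,0,-1.9],[-22,-3,0,0,0,-2.1],[-23,-3,0,0,0,-2.2],[-23,-3,0,0,0,-2.2]]]'

```text
time: 12.75
position: [0.4907, -0.1794, 0.1517]
tool_rot: [0.219, 0.976, -0.0, 0.001]
ft_force: [-0.8, -0.7, -0.3]
grip_width: 0.0005
```

>>> carry_out --rows '[[[-1,0,0,0,0,-0.1],[-1,0,0,0,0,-0.1],[-2,0,0,0,0,-0.2],[-2,0,0,0,0,-0.2]]]'

```text
time: 13.15
position: [0.4921, -0.1801, 0.1512]
tool_rot: [0.204, 0.979, -0.0, -0.0]
ft_force: [-1.9, -1.2, 1.1]
grip_width: 0.0005
```

>>> carry_out --rows '[[[-1,0,0,0,0,-0.1],[-1,0,0,0,0,-0.1],[-2,0,0,0,0,-0.2],[-2,0,0,0,0,-0.2]]]'

```text
time: 13.55
position: [0.4936, -0.1808, 0.1511]
tool_rot: [0.191, 0.982, 0.0, -0.001]
ft_force: [-2.8, -0.9, 0.2]
grip_width: 0.0005
```

>>> carry_out --rows '[[[-1,0,0,0,0,0],[-1,0,0,0,0,0]]]'

```text
time: 13.75
position: [0.4938, -0.1809, 0.151]
tool_rot: [0.191, 0.982, 0.0, -0.002]
ft_force: [-4.9, -1.0, 1.6]
grip_width: 0.0004
```

>>> carry_out --rows '[[[-1,0,0,0,0,0],[-1,0,0,0,0,0]]]'

```text
time: 13.95
position: [0.494, -0.181, 0.151]
tool_rot: [0.191, 0.982, 0.001, -0.002]
ft_force: [-6.9, -0.9, 3.2]
grip_width: 0.0008
```

>>> carry_out --rows '[[[-1,0,0,0,0,0],[-2,0,0,0,0,0],[-2,0,0,0,0,0]]]'

```text
time: 14.25
position: [0.4944, -0.1811, 0.1509]
tool_rot: [0.19, 0.982, 0.001, -0.004]
ft_force: [-9.9, -1.2, 5.2]
grip_width: 0.0006
```

```bash
python3 - <<'E'
from rig import robot
from h import *
o=robot.get_obs();w=np.array(o["position"])[:2]-PIV
print(np.hypot(*w),np.degrees(np.arctan2(w[1],w[0]))%360,o["ft_force"])
s=robot.camera("scene");b,n,_=blob(s,'scene','blue');
if n:
    k=onz(s,b,.087)[:2]-[0,-.0025]-PIV;print('knob',n,np.hypot(*k),np.degrees(np.arctan2(k[1],k[0]))%360)
E
```

```text
0.07570983254335778 231.11796531924628 [-9.91861558 -1.2180355   5.22886605]
knob 116 0.07425909273163522 248.13278843741796
```

The force rose to 10 N with the knob no longer moving, at 248° against 247° expected, so the lever is at its stop. I'll withdraw and check.

>>> carry_out --rows '[[[4,0,0,0,0,0],[10,0,0,0,0,0],[20,0,0,0,0,0],[20,0,0,0,0,0],[20,0,-30,0,0,0],[20,0,-65,0,0,0],[20,0,-90,0,0,0],[20,-30,-100,0,0,0],[20,-70,-110,0,0,0],[20,-110,-110,0,0,0],[20,-150,-110,0,0,0],[20,-190,-110,0,0,0],[20,-230,-110,0,0,0],[20,-255,-110,0,0,0],[20,-260,-110,0,0,0],[20,-260,-110,0,0,0]]]'

```text
time: 15.9
position: [0.3816, -0.4162, 0.2611]
tool_rot: [0.192, 0.981, 0.0, 0.0]
ft_force: [-0.2, 0.5, -0.1]
grip_width: 0.0003
```

```bash
python3 - <<'E'
from rig import robot
from h import *
t=robot.camera("top");s=robot.camera("scene");print(robot.get_obs()["ft_force"],robot.get_obs()["time"])
print(wheel(t,41),spoke(t,'top',HUB)[:2])
u,_,_=blob(t,'top','yellow');v=onz(t,u,.036)[:2]-HUB;print('yellow',np.degrees(np.arctan2(v[1],v[0])))
for c,n,z in((t,'top',.097),(s,'scene',.087)):
    b,m,_=blob(c,n,'blue')
    if m:k=onz(c,b,z)[:2]-PIV;print('knob',n,np.hypot(*k),np.degrees(np.arctan2(k[1],k[0]))%360)
cv2.imwrite("pics/c4.png",np.hstack([cv2.resize(t["color"][140:275,220:390],None,fx=2.2,fy=2.2),cv2.resize(s["color"][190:325,250:450],None,fx=2,fy=2.2)])[:,:,::-1])
E
```

```text
[1.17895099 0.13051608 0.19889218] 16.0
(np.float64(40.47133235887257), [(0, 40.6, 79), (1, 41.2, 86), (2, 40.6, 81), (3, 40.0, 79)]) (np.float64(40.479642359008785), np.int32(81))
yellow 40.32534872239901
knob top 0.07297700810555066 246.87736640331775
knob scene 0.07657908246999524 247.652317281474
```

View pics/c4.png

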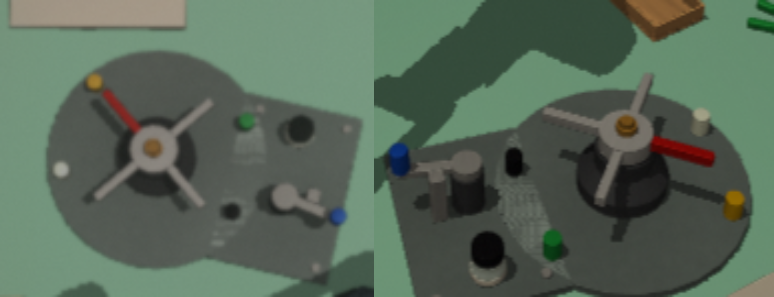

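The red spoke (about 40.5°) is in line with the yellow pin (40.3°). The lever rests against its block, with the knob at (338,216) at about 247°. The ring and jar haven't moved, so I'm handing in.

```bash
python3 -c "
from rig import robot
print(robot.hand_in())"
```

```text
the job is handed in; nothing more can be done
None
```

The job is done and handed in at about 16 s of the 67 s allowed. With the fingers closed, I pushed the red spoke about 116° clockwise until it pointed at the yellow pin. Then I pushed the blue knob away from the wheel to the lever's stop, and backed the arm clear.

- **Red spoke:** the last top-camera check put it at 40.5° and the yellow pin at 40.3°. The four spokes measured singly spread from 40.0° to 41.2°. The scene camera sits about 4 mm off the top one, so I took the final angle from the top camera only.
- **Lever:** the knob is at 246.9° (top camera) and 247.7° (scene camera), against about 247° expected at the stop. The push force rose to about 10 N while the knob stayed put, against under 2 N needed to move it.
- **Everything else:** in the last picture the ring was still on its post and the jar in its place. That crop did not show all the outlying tools, but the arm went nowhere near them.

No check failed.

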